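Back off the left-hand clamp knob and take out the finished car key

TASK

The car key in the clamp is finished. The clamp's round black knob has a left-hand thread: loosen it by turning it clockwise (seen from above) until you feel it just come up against its spring stop, without forcing it past. Then draw the key straight out by its black fob and lay it gently flat in the white parts tray, leaving everything else where it is.

Things in the scene. Friction and masses are not known exactly. Their poses are not given: they have to be found in the camera images.
- vise: Key clamp, fixed, 126 mm high. Origin at table height on the knob's vertical axis; z up; the key sticks out to its -y. Orange base plate 120 (x) x 200 (y) x 15 mm, centre y = -30. Steel lower jaw 64 x 90 mm, y -40 to 50, top z = 45. Steel ledge under the fob 22 mm wide, y -125 to -40, top z = 40.5. Grey bridge over the jaws, 54 mm wide, top z = 82, carries the knob.
- knob_mid (a point): Centre of the knob, on its axis, 110 mm above the table; fixed, does not turn. Black fluted round plastic knob, 50 mm across, z = 94 to 126, free all round: grip at any yaw. Left-hand thread: clockwise from above loosens. It stays at this height, drags with a steady 0.5 N m and stays where left; gripped too lightly, fingers slip. 1.9 to 2.7 rad (differs, not measured) are left before the stop.
- stop (a point): Spring stop: a small sprung steel finger on the bridge under the knob's rim, met by a peg under the knob (its position at rest, 18 mm from the axis). From the first touch on, the turning torque rises from the 0.5 N m drag by 1.2 N m per rad. Well backed off: from 0.15 rad before the first touch to 0.3 rad past it (0.36 N m above the drag).
- jaw_top (a point): Centre of the top face of the upper jaw, a sprung steel strap 38 x 64 x 9 mm under the bridge, pressing the blade down with 12 N. Only its height changes: 57 mm above the table while clamped; the spindle lifts it in the last 1.85 rad before the stop, by 2.2 mm.
- collar (a point): Top of the spindle's steel collar (24 mm across), between upper jaw and bridge. Only its height changes: the knob raises it 1.2 mm per rad clockwise. 67.6 mm above the table at the first touch of the stop; well backed off is 67.42 to 67.96 mm.
- key: Key, 45 g: black fob 34 (x) x 60 (y) x 12 mm, steel blade 10 x 50 x 3 mm out of its +y end (z 4.5 to 7.5). Origin: centre of the fob's underside. At the start its axes are the clamp's and it lies at y = -84, z = 40.5 in the clamp's frame, fob on the ledge, 36 mm of blade in the jaws between 2 mm high ribs 13 mm apart. Draw it 45 mm to its -y before lifting.
- fob_mid (a point): Middle of the fob, 6 mm above its underside: the place to grip, across its 34 mm width; nothing within 25 mm beside it, the base plate 31 mm below.
- tray: White open tray, fixed, 170 (x) x 200 (y) outside, 22 mm high, walls and floor 4 mm. Origin: centre of its underside. A loose brass key lies in it along y near the +x wall (x about 40 to 72); the half at -x is free.
- spare_key: the brass key in the tray (bystander, loose; to be left alone)
- hex_key: the hex key (bystander, loose; to be left alone)
- screwdriver: the screwdriver (bystander, loose; to be left alone)
- brush: the brush (bystander, loose; to be left alone)
- oil: the oil bottle (bystander, loose; to be left alone)
- screw_cup: the metal cup (bystander, loose; to be left alone)
- collet: the steel collet (bystander, loose; to be left alone)
Things that resemble listed ones, but are neither listed nor needed, are in the scene too. Of the things like the key, leave any that is blue; of the rest the smaller one is meant.

How it is judged:
By the outcome, as a careful person would: the job done as asked, in the order asked, and still so for the second after the job is handed in, with the robot touching nothing.
It also fails if it takes over 67 s, if anything falls off the work surface, if the arm or the gripper's body presses on something with over 40 N, if the wrist force passes 120 N, or if a joint passes its speed limit or range.

ROBOT

A 7-joint arm with a two-finger parallel gripper is mounted at the origin on the work surface. World frame = base frame: x ahead of the robot, y to its left, z up, the work surface at z = 0. Lengths are in m, angles in rad, forces in N, time in s.
With the tool pointing down it reaches from about 0.4 to 0.85 m from the base axis. Payload 6.9 kg.
Tool frame: the origin (TCP) lies on the centre line of the jaws, within the pads' length; the fingertips stand 14 mm ahead of it and the grasp point (between the pads) lies 5 mm behind it (r.tcp_to_tips is the z of the fingertips in the tool frame, in m); z points along the fingers, x is the direction in which the jaws open and shut, and the axes are right-handed (so a half turn about z gives the same grasp; the last joint's range is limited). The gripper opens to 85 mm and grips with 20 to 120 N. Pads are 22 mm wide; open, the fingers measure 114 mm over their backs; the gripper's body (76 mm by 85 mm) begins 54 mm behind the grasp point. The pads swing forward as they close: fully open they stand 13 mm farther back than shut.
Start: joints at [1.26, 0.507, -0.238, 1.5, 0.126, 1.149, -0.155], TCP at [0.252, -0.572, 0.245] pointing down, gripper open.
Joint ranges: [-3.08, 3.08], [-0.24, 2.05], [-1.43, 1.35], [0, 2.5], [-1.52, 4.66], [0.17, 1.96], [-2.89, 2.89]. Speed limits (rad/s): [2.39, 2.39, 3.14, 3.14, 3.14, 3.14, 3.14].

INTERFACE

Orientations are given as a unit quaternion [x, y, z, w].
In Python, from workcell import read_state, optics, job, r gives the robot as it stands. The module is installed in compiled form; this text tells all that it offers.
- The arm moves only by the tool apply_moves, never from a script. Its argument "targets" is text: rows parted by semicolons, each of 4 numbers parted by spaces: the shift along the tool's x, y, z in cm, then the turn about the tool's z in rad. A call has 1 to 12 rows; each row shifts and turns the pose as measured when the row begins, along the tool's axes as they then stand; what a row does not reach is not made up. A row lasts 1/8 s, in which the tool goes at most 62.5 mm and 10.7 degrees, less where a joint would pass 70% of its speed; a pose out of reach is approached as far as the arm can. A call is refused whole if a number of a shift passes 6.25 or a number of a turn 0.188, either way. A call with a gripper value outside its range is refused whole. "grip" is the gripper's target within -1 to 1 (shut at 1, half-way at 0, fully open at -1), set as the call begins (left out, the last holds). The fingers move at their own pace and stop on an object; "force" is the grip in N (left out, the last holds). Time passes only in rows, so rows that do not move let the fingers close. It gives the time, the measured TCP pose, the force and the opening at its end, in the units of the state.
- read_state(): the state, without advancing time (a new reading comes with each control period).
- optics.grab_frame(name): name is "scene" or "top"; returns the picture (384x512x3 uint8, blue, green, red); there is no depth.
- optics.camera_params(name): a dict with "fx", "fy", "cx", "cy" (pixels), "eye" and "attitude" of the camera in the world. Camera axes: x right, y down, z forward; pixel columns grow to the right and rows downward; lengths in m; the calibration is good to about 2 mm. A picture is of the moment at which its call begins. camera_params takes no time and is no camera call.
- job.job_done(): hands the job in, once; it reports no verdict.
Trained networks look in the newest picture that a camera, given by its name, has taken for a name from the list of things; names that differ only in an ending like _2 or _b are one class to them, and where a whole thing is asked for, a point or a joint stands for the part that bears it (a point fixed in the world has none). Each returns a list of dicts, best first, with "score" (0 to 1); they miss things now and then, are a little off and sometimes report something else, mostly with a low value. They report only what shows in the picture. A call takes as long as a camera call. They do not tell look-alikes from the thing itself.
- optics.spot_in(camera, query): "extent" ([left, top, width, height] in pixels, round what is visible of it).
- optics.pinpoint(camera, query): "pixel" ([column, row] in pixels: a listed point, or the origin of a listed thing).
The state is a dict: "time_s": time; "joints": joint angles; "qvel": joint speeds; "joint_efforts": joint torques, N m; "tcp_pos": TCP position; "tcp_rot": TCP orientation; "ft_force": force on the tool from outside, world axes, zero at the start; "torque": the same for the moment, N m; "opening": finger opening in m.
Only numpy, scipy, OpenCV 4.12 (cv2) and the standard library are available. Lean on these libraries where they do the work, as an engineer would, in place of code of your own. Each camera call takes 0.05 s, during which the arm holds its last target. There are 200 camera calls.

## Working session

There is one attempt and no reset: what is moved stays moved. The work goes in short steps, Python scripts to look and compute and a tool call to move; the robot and the scene stay as the last step left them, time stands still between calls to the robot, and variables do not carry over. Pictures are saved under pics/ and viewed, about 8 in all and at most 12, crops included, and the job is handed in when it is done.

Besides the shell and the picture viewer there is one more tool, called as a command line: name --argument value ..., lists and objects as JSON in quotes. apply_moves: Moves the arm, as the interface text tells. Its arguments: {"type":"object","properties":{"targets":{"type":"string"},"grip":{"type":"number"},"force":{"type":"number"}},"required":["targets"]}

```bash
mkdir -p pics
cat > h.py <<'E'
import numpy as np, cv2
from scipy.spatial.transform import Rotation as R
from workcell import read_state, optics, job, r
def cam(n):
    c=optics.camera_params(n); a=np.array(c["attitude"],float)
    M=a if a.shape==(3,3) else R.from_quat(a).as_matrix()
    return c,M,np.array(c["eye"],float)
def at_z(n,px,z):
    c,M,e=cam(n); d=M@np.array([(px[0]-c["cx"])/c["fx"],(px[1]-c["cy"])/c["fy"],1]); return e+d*(z-e[2])/d[2]
def proj(n,p):
    c,M,e=cam(n); q=M.T@(np.array(p)-e); return np.array([c["fx"]*q[0]/q[2]+c["cx"],c["fy"]*q[1]/q[2]+c["cy"]])
def tri(obs):
    A=np.zeros((3,3));b=np.zeros(3)
    for n,px in obs:
        c,M,e=cam(n); d=M@np.array([(px[0]-c["cx"])/c["fx"],(px[1]-c["cy"])/c["fy"],1]); d/=np.linalg.norm(d)
        P=np.eye(3)-np.outer(d,d);A+=P;b+=P@e
    return np.linalg.solve(A,b)
E
python3 - <<'E'
from h import *
print(read_state()); 
for n in("scene","top"):
    print(n,optics.camera_params(n)); cv2.imwrite(f"pics/{n}0.png",optics.grab_frame(n))
Z=dict(vise=0,knob_mid=.11,stop=.09,jaw_top=.057,collar=.066,key=.0405,fob_mid=.0465,tray=0)
for n in("scene","top"):
    for q in Z:
        for d in optics.pinpoint(n,q)[:3]: print(n,q,np.round(d["pixel"],1),round(d["score"],2),at_z(n,d["pixel"],Z[q]).round(4))
E
```

```text
{'time_s': 0.0, 'joints': array([ 1.26048342,  0.50832018, -0.23749384,  1.50115847,  0.12573796,
        1.14889436, -0.15479622]), 'qvel': array([-0.00141285, -0.00038962, -0.00028232, -0.00108216,  0.00141498,
       -0.00097557,  0.00038788]), 'joint_efforts': array([ 3.63986546e-04, -6.20607734e+01, -2.18639128e+00, -2.49654150e+01,
        1.27238085e-02,  1.20323128e-02, -1.85092756e-05]), 'tcp_pos': array([ 0.25216442, -0.57133996,  0.24443071]), 'tcp_rot': array([ 8.37837710e-01, -5.45918649e-01, -7.72069533e-04, -4.51458034e-04]), 'ft_force': array([-0.36686467, -0.30927832,  0.21095603]), 'torque': array([-0.01674525,  0.01415267, -0.02840319]), 'opening': 0.08556241172175247}
scene {'fx': 406.02591173997433, 'fy': 406.02591173997433, 'cx': 259.6425496781308, 'cy': 191.50172896907205, 'eye': array([1.07028127, 0.53552342, 0.71031058]), 'attitude': array([ 0.31367054,  0.85028124, -0.39269085, -0.15628982])}
top {'fx': 365.8007801932597, 'fy': 365.8007801932597, 'cx': 257.0275749026869, 'cy': 192.99701438566285, 'eye': array([ 0.50691632, -0.01432535,  0.88410738]), 'attitu
[... 665 characters left out ...]
0465]
scene tray [204.5 181.6] 0.56 [ 0.5946 -0.2249  0.    ]
scene tray [323.5 249.7] 0.54 [0.5282 0.1606 0.    ]
top vise [157.8 206.8] 0.84 [0.5707 0.1955 0.    ]
top knob_mid [140.  200.9] 0.77 [0.5758 0.2067 0.11  ]
top stop [150.3 194.7] 0.58 [0.5907 0.1906 0.09  ]
top jaw_top [150.1 203. ] 0.54 [0.5754 0.1992 0.057 ]
top jaw_top [157.6 208.9] 0.54 [0.5619 0.1824 0.057 ]
top key [187.2 211.8] 0.91 [0.5554 0.1188 0.0405]
top key [265.9 248.4] 0.88 [ 0.4691 -0.0603  0.0405]
top fob_mid [180.9 211.5] 0.76 [0.5559 0.1322 0.0465]
top fob_mid [265.3 248. ] 0.57 [ 0.4703 -0.0586  0.0465]
top fob_mid [197.7 278.9] 0.56 [0.4046 0.094  0.0465]
top tray [336.4 195.4] 0.9 [ 0.5925 -0.2376  0.    ]
```

Run:
```python
import cv2,numpy as np
a=cv2.imread("pics/scene0.png");b=cv2.imread("pics/top0.png")
cv2.imwrite("pics/a.png",cv2.resize(b,(768,576)))
c=cv2.resize(a[170:310,230:400],None,fx=4,fy=4,interpolation=2)[:580,:]
cv2.imwrite("pics/b.png",c)
```

```text
(no output)
```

View pics/a.png

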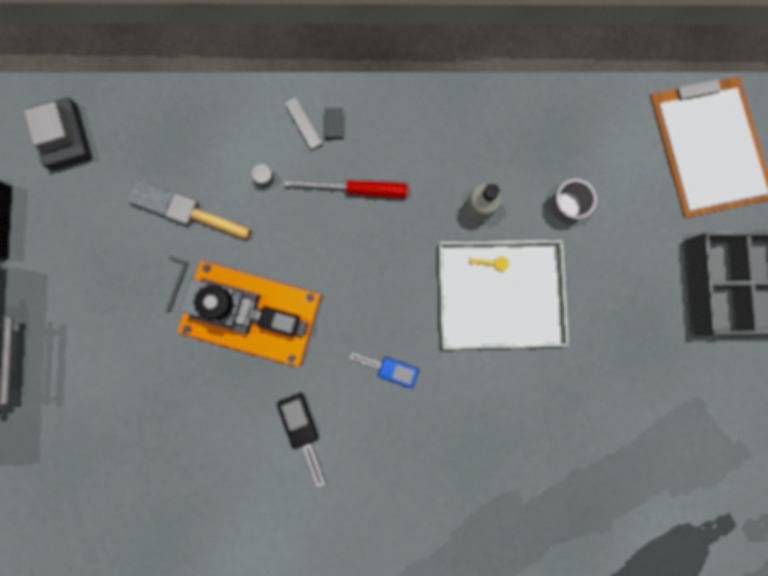

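View pics/b.png

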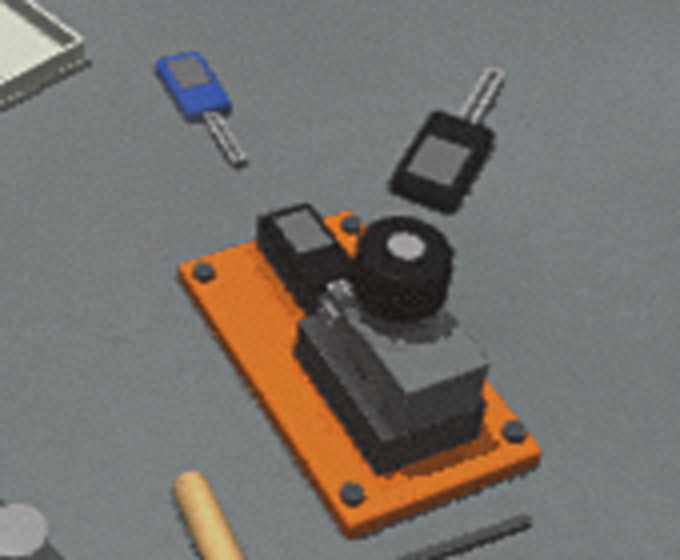

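The top view shows the clamped key at pixel (187,212), a blue key at (266,248) and a larger loose black key at (198,279). The scene crop confirms that the small black fob on the clamp ledge is the one meant. The knob is at top (140,201), and the tray at (336,195) has the brass key on its far side.

```bash
cat > fit.py <<'E'
from h import *
from scipy.optimize import least_squares
def mask(img):
    hsv=cv2.cvtColor(img,cv2.COLOR_BGR2HSV); return ((hsv[...,0]>5)&(hsv[...,0]<20)&(hsv[...,1]>170)&(hsv[...,2]>90)).astype(np.uint8)
def hull_world(n,box,z,m):
    mm=np.zeros_like(m); l,t,rr,b=box; mm[t:b,l:rr]=m[t:b,l:rr]
    mm=cv2.morphologyEx(mm,cv2.MORPH_OPEN,np.ones((2,2)))
    cs,_=cv2.findContours(mm,0,1); c=max(cs,key=cv2.contourArea)[:,0,:].astype(float)
    P=np.array([at_z(n,p,z)[:2] for p in c]); return cv2.minAreaRect((P*1000).astype(np.float32))
E
python3 - <<'E'
from fit import *
top=cv2.imread("pics/top0.png");sc=cv2.imread("pics/scene0.png")
for n,im,box in(("top",top,(105,165,225,255)),("scene",sc,(265,210,375,310))):
    print(n,hull_world(n,box,.015,mask(im)))
g=cv2.cvtColor(top,cv2.COLOR_BGR2HSV); w=((g[...,1]<40)&(g[...,2]>150)).astype(np.uint8)
print("tray",hull_world("top",(280,150,390,245),.022,w))
for q,a,b in(("knob",(331.4,235.2),(140,200.9)),("stop",(320.3,245.8),(150.3,194.7)),("fob",(307.8,234),(180.9,211.5)),("key",(308.3,232.7),(187.2,211.8))): print(q,tri([("scene",a),("top",b)]).round(4))
for n in("scene","top"):
  print(n,[(d["extent"],d["score"]) for d in optics.spot_in(n,"knob_mid")[:2]],[(d["extent"],d["score"]) for d in optics.spot_in(n,"spare_key")[:2]])
  for q in ("tray","spare_key","fob_mid","collar","knob_mid"): print(q,[(d["pixel"],round(d["score"],2)) for d in optics.pinpoint(n,q)[:3]])
E
```

```text
top ((562.878173828125, 170.206787109375), (197.65899658203125, 117.31875610351562), 73.20358276367188)
scene ((571.6564331054688, 181.734375), (202.21539306640625, 120.66986083984375), 73.05390167236328)
tray ((584.1956787109375, -229.44857788085938), (162.81320190429688, 196.378662109375), 0.3725821077823639)
knob [0.5751 0.2053 0.1156]
stop [0.5906 0.1928 0.0844]
fob [0.5563 0.1314 0.0479]
key [0.5521 0.1221 0.0423]
scene [([277.0, 224.6, 89.4, 81.4], 0.64)] [([120.5, 158.5, 29.1, 27.2], 0.7), ([182.8, 184.2, 18.7, 15.0], 0.54)]
tray [([204.5, 181.6], 0.56), ([323.5, 249.7], 0.54)]
spare_key [([206.9, 181.2], 0.64), ([167.5, 207.1], 0.57), ([188.1, 192.6], 0.44)]
fob_mid [([276.9, 189.3], 0.84), ([307.8, 234.0], 0.82), ([340.3, 207.0], 0.81)]
collar []
knob_mid [([331.4, 235.2], 0.92)]
top [([116.7, 172.1, 98.7, 74.1], 0.61)] []
tray [([336.4, 195.4], 0.9)]
spare_key []
fob_mid [([180.9, 211.5], 0.76), ([265.3, 248.0], 0.57), ([197.7, 278.9], 0.56)]
collar []
knob_mid [([140.0, 200.9], 0.77)]
```

```bash
cat >> fit.py <<'E'
def boxpts(c,yaw,lx,ly,z0,z1,off=(0,0)):
    s,co=np.sin(yaw),np.cos(yaw); o=[]
    for a in(-1,1):
        for b in(-1,1):
            x,y=off[0]+a*lx/2,off[1]+b*ly/2
            for z in(z0,z1): o.append([c[0]+co*x-s*y,c[1]+s*x+co*y,z])
    return o
def hullpx(m,box):
    mm=np.zeros_like(m); l,t,rr,b=box; mm[t:b,l:rr]=m[t:b,l:rr]; mm=cv2.morphologyEx(mm,cv2.MORPH_OPEN,np.ones((2,2)))
    cs,_=cv2.findContours(mm,0,1); return cv2.convexHull(max(cs,key=cv2.contourArea)).astype(np.float32)
def dense(h):
    h=h.reshape(-1,2);o=[]
    for a,b in zip(h,np.roll(h,-1,0)): o+=[a+(b-a)*t for t in np.linspace(0,1,max(2,int(np.hypot(*(b-a)))),endpoint=False)]
    return np.array(o)
def fitbox(views,x0,dims):
    def f(p):
        res=[]
        for n,h in views:
            H=cv2.convexHull(np.array([proj(n,q) for q in boxpts(p[:2],p[2],*dims)],np.float32))
            res+=[cv2.pointPolygonTest(H,(float(u),float(v)),True) for u,v in dense(h)]
        return np.array(res)
    s=least_squares(f,x0,loss="soft_l1",x_scale=[.01,.01,.05],diff_step=1e-3); return s.x,np.sqrt(np.mean(f(s.x)**2))
E
python3 - <<'E'
from fit import *
top=cv2.imread("pics/top0.png");sc=cv2.imread("pics/scene0.png")
v=[("top",hullpx(mask(top),(105,165,225,255))),("scene",hullpx(mask(sc),(265,210,375,310)))]
for vv in (v,v[:1],v[1:]): print(fitbox(vv,[.574,.205,-.29],(.12,.2,0,.015,(0,-.03))))
W=lambda im:((lambda g:((g[...,1]<40)&(g[...,2]>140)).astype(np.uint8))(cv2.cvtColor(im,cv2.COLOR_BGR2HSV)))
t=[("top",hullpx(W(top),(280,150,390,245)))]
print("tray",fitbox(t,[.59,-.235,0],(.17,.2,0,.022)))
for n in("scene","top"):
  for y in(0,): print(n,proj(n,[.575,.205,.126]))
E
```

```text
(array([ 0.57295906,  0.2022349 , -0.29512555]), np.float64(4.594589636214069))
(array([ 0.57163841,  0.19932012, -0.29133002]), np.float64(0.8344637539643582))
(array([ 0.57523007,  0.20495966, -0.31050578]), np.float64(6.270633285848468))
tray (array([ 0.58902358, -0.2341108 ,  0.        ]), np.float64(0.4420765592242))
scene [331.85337273 231.50576663]
top [138.59278543 200.59691744]
```

```bash
cat >> h.py <<'E'
def yaw(s=None):
    M=R.from_quat((s or read_state())["tcp_rot"]).as_matrix(); return np.arctan2(M[1,0],M[0,0])
def go(p,psi=None):
    s=read_state(); M=R.from_quat(s["tcp_rot"]).as_matrix(); d=M.T@(np.array(p)-s["tcp_pos"])*100
    print("t",round(s["time_s"],2),"d_tool cm",d.round(2),"yaw",yaw(s).round(3),"turn",None if psi is None else round(yaw(s)-psi,3),"tilt",M[:,2].round(3),"j",s["joints"].round(2),"T",s["torque"].round(2),"F",s["ft_force"].round(1),"op",round(s["opening"],4))
E
python3 -c "
from h import *
go([.574,.204,.245],1.6)"
```

```text
t 1.6 d_tool cm [-5.797e+01 -6.075e+01  3.000e-02] yaw -1.155 turn -2.755 tilt [-0.  0. -1.] j [ 1.26  0.51 -0.24  1.5   0.13  1.15 -0.15] T [ 0.02 -0.01  0.05] F [ 0.8 -0.  -0.1] op 0.0855
```

apply_moves --targets "-4.2 -4.4 0 0; -4.2 -4.4 0 0; -4.2 -4.4 0 0; -4.2 -4.4 0 0; -4.2 -4.4 0 0; -4.2 -4.4 0 0; -4.2 -4.4 0 0; -4.2 -4.4 0 0; -4.2 -4.4 0 0; -4.2 -4.4 0 0; -4.2 -4.4 0 0; -4.2 -4.4 0 0" --grip -1

```text
time_s: 3.1
tcp_pos: [0.5417, 0.1142, 0.2458]
tcp_rot: [0.834, -0.551, 0.005, 0.0]
ft_force: [1.5, 0.1, -0.7]
opening: 0.0854
```

```bash
python3 -c "
from h import *
go([.574,.204,.245],1.6)"
```

```text
t 3.1 d_tool cm [-6.99 -6.5   0.05] yaw -1.167 turn -2.767 tilt [ 0.008 -0.006 -1.   ] j [ 0.06  0.41 -0.47  1.69  0.22  1.08 -1.64] T [ 0.01 -0.07  0.01] F [ 1.5  0.1 -0.7] op 0.0854
```

apply_moves --targets "-3.5 -3.25 0 0; -3.5 -3.25 0 0; 0 0 0 -0.187; 0 0 0 -0.187; 0 0 0 -0.187; 0 0 0 -0.187; 0 0 0 -0.187; 0 0 0 -0.187; 0 0 0 -0.187; 0 0 0 -0.187; 0 0 0 -0.187; 0 0 0 -0.187"

```text
time_s: 4.6
tcp_pos: [0.5752, 0.215, 0.2451]
tcp_rot: [0.937, 0.349, 0.004, 0.003]
ft_force: [0.1, 0.6, -0.7]
opening: 0.0853
```

apply_moves --targets "0 0 0 -0.187; 0 0 0 -0.187; 0 0 0 -0.187; 0 0 0 -0.187; 0 0 0 -0.187; 0 0 0 -0.187; 0 0 0 -0.187; 0 0 0 0"

```text
time_s: 5.6
tcp_pos: [0.5764, 0.2131, 0.2445]
tcp_rot: [0.53, 0.848, 0.001, 0.005]
ft_force: [-0.2, 0.2, -1.1]
opening: 0.0853
```

```bash
python3 -c "
from h import *
go([.574,.204,.107],1.9)"
```

```text
t 5.6 d_tool cm [-0.6  -0.71 13.75] yaw 2.025 turn 0.125 tilt [ 0.009 -0.004 -1.   ] j [ 0.26  0.76 -1.3   1.53  0.75  1.41  0.94] T [ 0.03 -0.05  0.03] F [-0.2  0.2 -1.1] op 0.0853
```

apply_moves --targets "-0.3 -0.35 4 0.05; -0.3 -0.35 4 0.05; 0 0 1.5 0; 0 0 0 0"

```text
time_s: 6.1
tcp_pos: [0.5744, 0.2047, 0.1487]
tcp_rot: [0.579, 0.815, 0.002, 0.006]
ft_force: [-0.5, 0.5, 0.6]
opening: 0.0853
```

```bash
python3 -c "
from h import *
go([.574,.204,.107],1.9)
a=optics.grab_frame('scene');b=optics.grab_frame('top')
c=cv2.resize(a[170:300,250:410],None,fx=3,fy=3);d=cv2.resize(b[140:270,80:210],None,fx=3,fy=3)
cv2.imwrite('pics/c.png',np.hstack([c[:,:410],d]))
"
```

```text
t 6.1 d_tool cm [-0.02 -0.11  4.16] yaw 1.907 turn 0.007 tilt [ 0.012 -0.003 -1.   ] j [ 0.25  0.83 -1.21  1.68  0.83  1.23  0.76] T [0.   0.05 0.06] F [-0.5  0.5  0.6] op 0.0853
```

View pics/c.png

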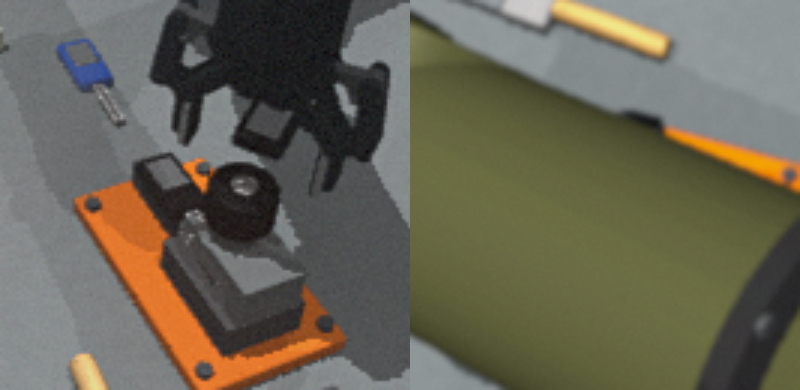

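The scene picture shows the fingers straddling the knob, with the tips at crop (185,140) and (320,190) and the knob top at (243,185). That agrees with the projected positions. I'm going down to grip.

apply_moves --targets "0 -0.1 2 0; 0 0 1.6 0; 0 0 0.5 0; 0 0 0 0"

```text
time_s: 6.7
tcp_pos: [0.5753, 0.206, 0.1083]
tcp_rot: [0.579, 0.815, 0.004, 0.007]
ft_force: [0.5, 0.5, -0.3]
opening: 0.0854
```

apply_moves --targets "0 0 0 0; 0 0 0 0; 0 0 0 0; 0 0 0 0; 0 0 0 0; 0 0 0 0; 0 0 0 0; 0 0 0 0" --grip 1 --force 80

```text
time_s: 7.7
tcp_pos: [0.5765, 0.2037, 0.1097]
tcp_rot: [0.58, 0.815, 0.004, 0.009]
ft_force: [-0.3, -1.5, -1.0]
opening: 0.0485
```

```bash
python3 -c "
from h import *
go([.574,.204,.107],1.9)"
```

```text
t 7.7 d_tool cm [ 0.11 -0.23  0.27] yaw 1.905 turn 0.005 tilt [ 0.018 -0.004 -1.   ] j [ 0.24  0.87 -1.17  1.72  0.89  1.17  0.71] T [0.16 0.18 0.14] F [-0.3 -1.5 -1. ] op 0.0485
```

apply_moves --targets "0 0 0 0.1; 0 0 0 0.15; 0 0 0 0.15; 0 0 0 0.15; 0 0 0 0"

```text
time_s: 8.32
tcp_pos: [0.5765, 0.2028, 0.1098]
tcp_rot: [0.783, 0.622, 0.005, 0.009]
ft_force: [1.4, 1.2, -1.9]
opening: 0.0486
```

```bash
python3 -c "
from h import *
go([.574,.204,.107],1.9)"
```

```text
t 8.32 d_tool cm [ 0.06 -0.28  0.27] yaw 1.344 turn -0.556 tilt [ 0.02  -0.008 -1.   ] j [ 0.19  0.81 -1.04  1.72  0.81  1.09  0.23] T [-0.24 -0.01 -0.49] F [ 1.4  1.2 -1.9] op 0.0486
```

apply_moves --targets "0 0 0 0.15; 0 0 0 0.15; 0 0 0 0.15; 0 0 0 0.15; 0 0 0 0"

```text
time_s: 8.95
tcp_pos: [0.5759, 0.202, 0.1097]
tcp_rot: [0.931, 0.366, 0.006, 0.009]
ft_force: [3.8, 2.4, 0.0]
opening: 0.0478
```

```bash
python3 -c "
from h import *
go([.574,.204,.107],1.9)"
```

```text
t 8.95 d_tool cm [-0.   -0.28  0.27] yaw 0.749 turn -1.151 tilt [ 0.018 -0.012 -1.   ] j [ 0.13  0.75 -0.9   1.72  0.71  1.01 -0.28] T [-0.83  0.75 -0.46] F [3.8 2.4 0. ] op 0.0478
```

apply_moves --targets "0 0 0 0.15; 0 0 0 0.15; 0 0 0 0.15; 0 0 0 0"

```text
time_s: 9.45
tcp_pos: [0.5752, 0.2019, 0.1097]
tcp_rot: [0.988, 0.154, 0.006, 0.008]
ft_force: [4.3, 0.8, 1.2]
opening: 0.0478
```

```bash
python3 -c "
from h import *
go([.574,.204,.107],1.9)"
```

```text
t 9.45 d_tool cm [-0.05 -0.24  0.27] yaw 0.31 turn -1.59 tilt [ 0.014 -0.014 -1.   ] j [ 0.07  0.71 -0.79  1.72  0.62  0.97 -0.65] T [-0.55  1.54 -0.45] F [4.3 0.8 1.2] op 0.0478
```

apply_moves --targets "0 0 0 0.1; 0 0 0 0.1; 0 0 0 0.05"

```text
time_s: 9.82
tcp_pos: [0.5749, 0.2019, 0.1097]
tcp_rot: [0.999, 0.036, 0.006, 0.007]
ft_force: [5.6, 0.3, 2.4]
opening: 0.048
```

```bash
cat > s.py <<'E'
from h import *
go([.574,.204,.107],1.9)
for i in range(3): optics.grab_frame('scene'); print(read_state()["torque"].round(3),yaw().round(3))
E
python3 s.py
```

```text
t 9.82 d_tool cm [-0.07 -0.22  0.27] yaw 0.072 turn -1.828 tilt [ 0.012 -0.014 -1.   ] j [ 0.04  0.7  -0.72  1.72  0.58  0.95 -0.84] T [-0.43  1.94  0.52] F [5.6 0.3 2.4] op 0.048
[-0.308  2.026  0.196] 0.07
[-0.369  1.959 -0.188] 0.072
[-0.361  1.941 -0.184] 0.072
```

apply_moves --targets "0 0 0 0.08; 0 0 0 0.05"

```text
time_s: 10.22
tcp_pos: [0.5747, 0.202, 0.1097]
tcp_rot: [1.0, -0.026, 0.005, 0.007]
ft_force: [3.8, -1.8, 2.9]
opening: 0.048
```

```bash
python3 s.py
```

```text
t 10.22 d_tool cm [-0.08 -0.2   0.26] yaw -0.051 turn -1.951 tilt [ 0.01  -0.014 -1.   ] j [ 0.03  0.69 -0.69  1.72  0.55  0.94 -0.94] T [-0.27  2.06  0.53] F [ 3.8 -1.8  2.9] op 0.048
[-0.14   2.066  0.257] -0.054
[-0.141  2.035 -0.052] -0.052
[-0.113  2.164 -0.067] -0.052
```

apply_moves --targets "0 0 0 0.06; 0 0 0 0.06"

```text
time_s: 10.62
tcp_pos: [0.5746, 0.2021, 0.1097]
tcp_rot: [0.996, -0.085, 0.005, 0.006]
ft_force: [5.3, -1.5, 4.4]
opening: 0.048
```

```bash
python3 -c "
from h import *
go([.574,.204,.107])"
```

```text
t 10.62 d_tool cm [-0.09 -0.18  0.27] yaw -0.17 turn None tilt [ 0.009 -0.013 -1.   ] j [ 0.01  0.68 -0.66  1.72  0.53  0.93 -1.04] T [0.   2.22 0.56] F [ 5.3 -1.5  4.4] op 0.048
```

apply_moves --targets "0 0 0 0.06; 0 0 0 0.06"

```text
time_s: 10.88
tcp_pos: [0.5744, 0.2022, 0.1097]
tcp_rot: [0.99, -0.144, 0.005, 0.006]
ft_force: [4.2, -1.9, 3.2]
opening: 0.0479
```

```bash
python3 -c "
from h import *
go([.574,.204,.107])"
```

```text
t 10.88 d_tool cm [-0.1  -0.16  0.27] yaw -0.289 turn None tilt [ 0.008 -0.013 -1.   ] j [-0.01  0.67 -0.63  1.72  0.5   0.92 -1.14] T [0.36 2.24 0.62] F [ 4.2 -1.9  3.2] op 0.0479
```

apply_moves --targets "0 0 0 0.04; 0 0 0 0.04"

```text
time_s: 11.12
tcp_pos: [0.5744, 0.2024, 0.1097]
tcp_rot: [0.983, -0.182, 0.005, 0.005]
ft_force: [4.7, -2.5, 3.5]
opening: 0.0479
```

```bash
cat > t.py <<'E'
from h import *
go([.574,.204,.107])
for c in("scene","top"):
  optics.grab_frame(c)
  for q in("collar","stop","jaw_top"): print(c,q,[(np.round(d["pixel"],1),round(d["score"],2)) for d in optics.pinpoint(c,q)[:2]])
E
python3 t.py
```

```text
t 11.12 d_tool cm [-0.1  -0.14  0.27] yaw -0.366 turn None tilt [ 0.008 -0.012 -1.   ] j [-0.02  0.67 -0.61  1.72  0.48  0.91 -1.2 ] T [0.48 2.26 0.65] F [ 4.7 -2.5  3.5] op 0.0479
scene collar []
scene stop [(array([316.6, 243.1]), 0.73)]
scene jaw_top [(array([324.7, 245.9]), 0.4)]
top collar []
top stop [(array([150.8, 196.8]), 0.56)]
top jaw_top [(array([151.3, 203.8]), 0.58)]
```

apply_moves --targets "0 0 0 0.03; 0 0 0 0.03"

```text
time_s: 11.78
tcp_pos: [0.5743, 0.2024, 0.1097]
tcp_rot: [0.977, -0.212, 0.005, 0.005]
ft_force: [5.5, -1.9, 3.5]
opening: 0.0484
```

```bash
python3 s.py
```

```text
t 11.78 d_tool cm [-0.1  -0.13  0.26] yaw -0.427 turn -2.327 tilt [ 0.008 -0.012 -1.   ] j [-0.03  0.67 -0.59  1.72  0.47  0.9  -1.25] T [0.58 2.25 0.75] F [ 5.5 -1.9  3.5] op 0.0484
[0.655 2.295 0.47 ] -0.429
[0.604 2.228 0.29 ] -0.428
[0.687 2.229 0.213] -0.427
```

The torque read 0.52 N m in steady motion and has risen to 0.75. That puts the knob about 0.2 rad past first touch, inside the window. Releasing.

apply_moves --targets "0 0 0 0; 0 0 0 0; 0 0 0 0; 0 0 0 0; 0 0 0 0; 0 0 0 0" --grip -1

```text
time_s: 12.68
tcp_pos: [0.574, 0.204, 0.1097]
tcp_rot: [0.978, -0.211, 0.006, 0.004]
ft_force: [0.4, -0.2, 0.8]
opening: 0.0852
```

apply_moves --targets "0 0 -2 0; 0 0 -4 0; 0 0 -5 0; 0 0 -2 0; 0 0 0 -0.13; 0 0 0 0"

```text
time_s: 13.42
tcp_pos: [0.5724, 0.2053, 0.2435]
tcp_rot: [0.989, -0.146, 0.005, 0.005]
ft_force: [-0.2, -0.7, -0.2]
opening: 0.0852
```

```bash
cat > key.py <<'E'
from fit import *
K=np.array([.5745,.203]); ps=-.295; f=K+.084*np.array([np.sin(ps),-np.cos(ps)])
print("fob model",f)
go([*f,.245],ps)
E
python3 key.py; python3 -c "
from h import *
go([.25,.204,.107])
for c in('scene','top'):
  im=optics.grab_frame(c); cv2.imwrite(f'pics/{c}1.png',im)
  for q,z in(('fob_mid',.0465),('key',.0405),('collar',.067),('jaw_top',.059),('stop',.09)): print(c,q,[(np.round(d['pixel'],1),round(d['score'],2),at_z(c,d['pixel'],z).round(4)) for d in optics.pinpoint(c,q)[:3]])
a=cv2.imread('pics/scene1.png'); cv2.imwrite('pics/d.png',cv2.resize(a[200:300,270:390],None,fx=5,fy=5,interpolation=2))
"
```

```text
fob model [0.55007785 0.12262862]
t 13.43 d_tool cm [ 0.25  8.56 -0.08] yaw -0.292 turn 0.003 tilt [ 0.009 -0.011 -1.   ] j [ 0.03  0.54 -0.7   1.55  0.38  1.18 -1.04] T [-0.02  0.06 -0.02] F [-0.2 -0.7 -0.2] op 0.0852
t 13.43 d_tool cm [-30.99   9.31  13.37] yaw -0.292 turn None tilt [ 0.009 -0.011 -1.   ] j [ 0.03  0.54 -0.7   1.55  0.38  1.18 -1.04] T [-0.02  0.06 -0.02] F [-0.2 -0.7 -0.2] op 0.0852
scene fob_mid [(array([341.8, 210.3]), 0.73, array([0.4345, 0.1279, 0.0465])), (array([308.2, 231.6]), 0.61, array([0.5495, 0.1254, 0.0465])), (array([276.8, 190.9]), 0.58, array([ 0.5061, -0.0267,  0.0465]))]
scene key [(array([308. , 235.7]), 0.87, array([0.5546, 0.1304, 0.0405])), (array([280.7, 193.5]), 0.72, array([ 0.5004, -0.0178,  0.0405]))]
scene collar []
scene jaw_top [(array([328.2, 247.7]), 0.44, array([0.5612, 0.1944, 0.059 ]))]
scene stop [(array([320.6, 245.1]), 0.7, array([0.5921, 0.1957, 0.09  ]))]
top fob_mid [(array([196.2, 281.8]), 0.88, array([0.3983, 0.0973, 0.0465])), (array([263.7, 250.5]), 0.82, array([ 0.4647, -0.0549,  0.0465])), (array([182.7, 213.6]), 0.6, array([0.5511, 0.1281, 0.0465]))]
top key [(array([265.1, 249.2]), 0.88, array([ 0.4673, -0.0585,  0.0405])), (array([200.6, 281.8]), 0.87, array([0.3973, 0.0883, 0.0405])), (array([182.4, 214.7]), 0.7, array([0.5489, 0.1298, 0.0405]))]
top collar []
top jaw_top [(array([150.5, 200.4]), 0.61, array([0.5811, 0.1979, 0.059 ]))]
top stop [(array([153.9, 193.1]), 0.66, array([0.5941, 0.1829, 0.09  ]))]
```

View pics/d.png

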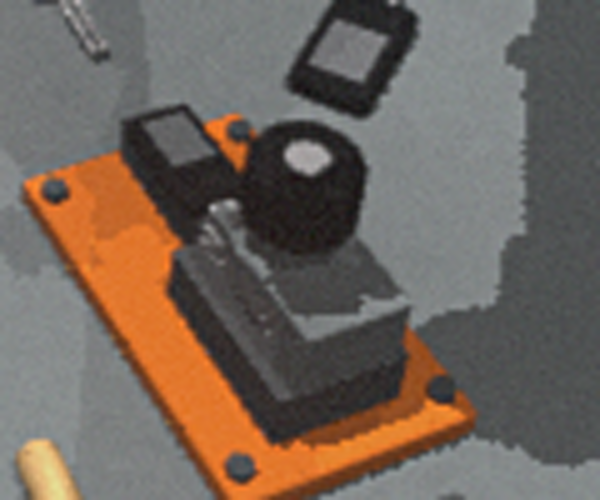

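Run:
```python
from fit import *
for f in([.550,.1226],[.551,.125]):
  print([(proj("scene",p)-[270,200]).dot(np.eye(2)*5).round(0).tolist() for p in boxpts(f,-.295,.034,.06,.0525,.0525)[::2]])
im=cv2.imread("pics/scene1.png")
for n,q in(("scene","pics/scene1.png"),("top","pics/top1.png")):
  g=cv2.cvtColor(cv2.imread(q),cv2.COLOR_BGR2HSV)
  p=proj(n,[.551,.124,.0525]).astype(int); l=12
  # label (grey patch on the fob) : bright blob within the black fob
  v=g[p[1]-l:p[1]+l,p[0]-l:p[0]+l]; print(n,p); print(v[::2,::2,2])
```

```text
[[187.0, 94.0], [253.0, 179.0], [123.0, 114.0], [187.0, 201.0]]
[[190.0, 97.0], [256.0, 183.0], [125.0, 117.0], [189.0, 205.0]]
scene [307 229]
[[103 107 112 124 128 122 132 128 125 128 125 125]
 [112 111 109 128 128 131 129 124 123 127 128 124]
 [105 108 115 107  79  55  58 135 119 125 124 127]
 [ 90  60  42  51  91 102  69  78 132 133 228 203]
 [ 46  38  96 102  93 100 100  57 219 236 141  79]
 [ 44  40  37  98  97  99 100 103  51 218 149  49]
 [ 48  39  43  71 104  98 104  98 103  69 209 204]
 [ 51  49  43  39  73 104 102 101  59  39 116 206]
 [148  45  44  36  44  58  47  42  39  41  40 156]
 [201  73  47  35  44  45  43  35  41  51  42  42]
 [196 199  48  47  41  48  46  45  40  42  43  42]
 [196 201 147  40  43  40  51  42  38  43  54  33]]
top [184 213]
[[160 231 230 233 234 233 233 232 233 232 231 231]
 [192 229 198 218 232 234 234 234 233 231 231 230]
 [155 158  77  92 134 171 204 230 233 232 232 231]
 [103  60  44  45  38  43  72 112 150 183 216 230]
 [149  73  44  42  37  54 103  99  80  66  92 130]
 [126  50  43  41  37  74 122 128 124 119 111  92]
 [ 69  41  46  39  41  93 124 125 125 127 128 124]
 [ 49  41  44  41  52 111 127 126 126 126 128 122]
 [119  49  40  38  55 109 122 126 127 126 127 109]
 [198 123 105  81  57  53  78  99 110 120 125  93]
 [223 172 165 153 135 112  79  52  49  63  87  68]
 [233 230 231 223 202 164 124 101  91  74  60  43]]
```

apply_moves --targets "0.15 4.2 4 0; 0.1 4.2 4 0; 0 0 3 0; 0 0 0 0"

```text
time_s: 14.52
tcp_pos: [0.5516, 0.1218, 0.132]
tcp_rot: [0.989, -0.145, 0.006, 0.004]
ft_force: [0.5, -0.2, 0.2]
opening: 0.0853
```

```bash
python3 key.py; python3 -c "
from h import *
a=optics.grab_frame('scene'); cv2.imwrite('pics/e.png',cv2.resize(a[160:270,250:390],None,fx=5,fy=5,interpolation=2))
"
```

```text
fob model [0.55007785 0.12262862]
t 14.53 d_tool cm [ -0.03   0.03 -11.3 ] yaw -0.292 turn 0.003 tilt [ 0.011 -0.009 -1.   ] j [ 0.15  0.59 -0.65  1.82  0.47  0.89 -1.02] T [ 0.01  0.02 -0.02] F [ 0.5 -0.2  0.2] op 0.0853
```

View pics/e.png

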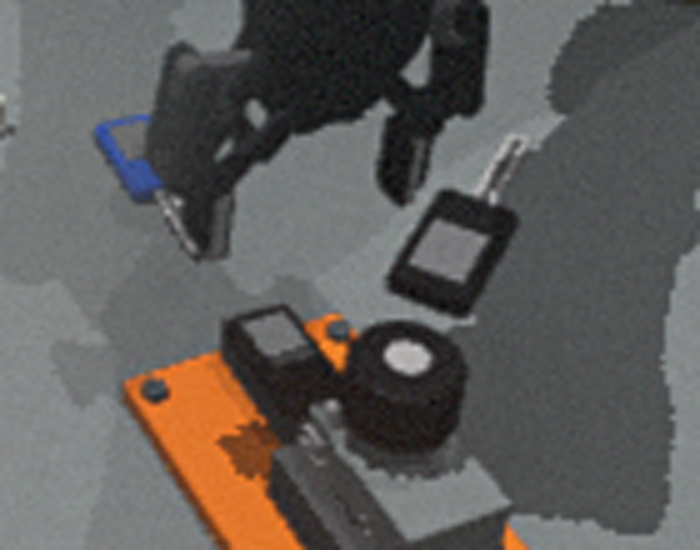

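The fingers straddle the fob, with the tips at crop (215,250) and (400,195) and the fob at (280,340). Lowering to grip.

apply_moves --targets "-0.1 -0.2 4 0; -0.05 0 3 0; 0 0 1.6 0; 0 0 0.3 0; 0 0 0 0"

```text
time_s: 15.2
tcp_pos: [0.559, 0.1284, 0.0496]
tcp_rot: [0.989, -0.145, 0.013, 0.001]
ft_force: [-0.0, 0.2, -0.6]
opening: 0.0854
```

```bash
python3 -c "
from h import *
go([.551,.125,.0415],-.295)"
```

```text
t 15.2 d_tool cm [-0.69  0.56  0.79] yaw -0.29 turn 0.005 tilt [ 0.026 -0.005 -1.   ] j [ 0.08  0.69 -0.56  1.88  0.58  0.71 -1.12] T [-0.02  0.01 -0.04] F [-0.   0.2 -0.6] op 0.0854
```

apply_moves --targets "-0.4 0.2 0.3 0; -0.3 0.2 0.3 0; 0 0 0 0; 0 0 0 0"

```text
time_s: 15.7
tcp_pos: [0.5518, 0.1266, 0.0453]
tcp_rot: [0.989, -0.145, 0.015, 0.0]
ft_force: [-0.9, -0.2, 0.2]
opening: 0.0851
```

```bash
python3 -c "
from h import *
go([.551,.125,.0415],-.295)"
```

```text
t 15.7 d_tool cm [-0.04  0.18  0.38] yaw -0.291 turn 0.004 tilt [ 0.029 -0.005 -1.   ] j [ 0.08  0.69 -0.56  1.91  0.59  0.68 -1.13] T [-0.    0.07 -0.07] F [-0.9 -0.2  0.2] op 0.0851
```

apply_moves --targets "0 0 0.35 0; 0 0 0.05 0; 0 0 0 0"

```text
time_s: 16.08
tcp_pos: [0.5521, 0.1265, 0.041]
tcp_rot: [0.989, -0.145, 0.015, 0.0]
ft_force: [-0.0, 0.1, -0.0]
opening: 0.0853
```

apply_moves --targets "0 0 0 0; 0 0 0 0; 0 0 0 0; 0 0 0 0; 0 0 0 0; 0 0 0 0; 0 0 0 0; 0 0 0 0; 0 0 0 0; 0 0 0 0" --grip 1 --force 30

```text
time_s: 17.32
tcp_pos: [0.5522, 0.1267, 0.0411]
tcp_rot: [0.989, -0.145, 0.015, 0.0]
ft_force: [-0.5, -0.2, -0.1]
opening: 0.0335
```

```bash
python3 -c "
from h import *
go([.551,.125,.0415],-.295)"
```

```text
t 17.32 d_tool cm [-0.06  0.19 -0.04] yaw -0.291 turn 0.004 tilt [ 0.029 -0.004 -1.   ] j [ 0.07  0.7  -0.55  1.91  0.6   0.67 -1.14] T [-0.06  0.09  0.04] F [-0.5 -0.2 -0.1] op 0.0335
```

apply_moves --targets "0 0.2 0 0; 0 0.4 0 0; 0 0.4 0 0; 0 0 0 0" --grip 1 --force 40

```text
time_s: 17.82
tcp_pos: [0.5492, 0.1164, 0.0412]
tcp_rot: [0.989, -0.145, 0.015, -0.0]
ft_force: [-0.2, -0.7, 0.4]
opening: 0.0334
```

```bash
python3 -c "
from h import *
go(np.array([.5522,.1267,.0411])+.048*np.array([-.2907,-.9568,0]),-.295)"
```

```text
t 17.82 d_tool cm [-0.03  3.72 -0.01] yaw -0.291 turn 0.004 tilt [ 0.03  -0.004 -1.   ] j [ 0.09  0.69 -0.55  1.93  0.6   0.66 -1.13] T [-0.07  0.09  0.06] F [-0.2 -0.7  0.4] op 0.0334
```

apply_moves --targets "0 0.5 0 0; 0 0.6 0 0; 0 0.6 0 0; 0 0.6 0 0; 0 0.6 0 0; 0 0.5 0 0; 0 0.4 0 0; 0 0 0 0"

```text
time_s: 18.82
tcp_pos: [0.5376, 0.0769, 0.0411]
tcp_rot: [0.989, -0.145, 0.015, 0.0]
ft_force: [-0.0, -1.0, 1.1]
opening: 0.0333
```

```bash
python3 -c "
from h import *
go(np.array([.5522,.1267,.0411])+.048*np.array([-.2907,-.9568,0]),-.295)
a=optics.grab_frame('scene'); cv2.imwrite('pics/f.png',cv2.resize(a[160:300,230:390],None,fx=4,fy=4,interpolation=2))
"
```

```text
t 18.82 d_tool cm [-0.05 -0.39  0.  ] yaw -0.292 turn 0.003 tilt [ 0.03  -0.004 -1.   ] j [ 0.16  0.67 -0.55  1.98  0.61  0.63 -1.08] T [-0.15  0.09 -0.02] F [-0.  -1.   1.1] op 0.0333
```

View pics/f.png

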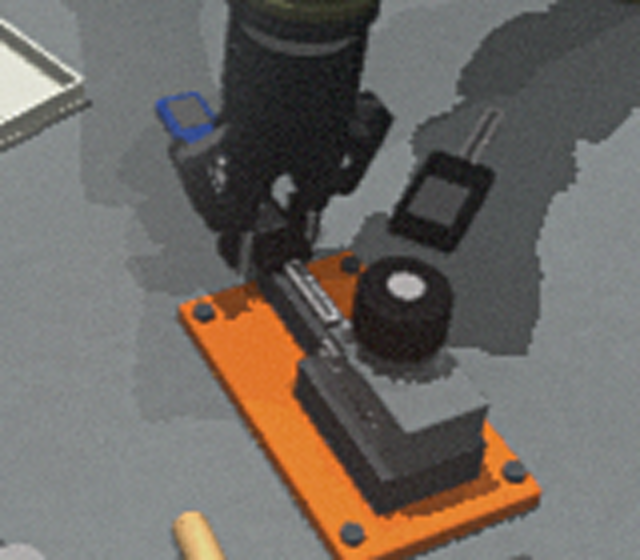

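The key is 52 mm out, with the blade tip at crop (340,325), straight and clear of the jaws. However, the grip is too low for the tray floor, because the tips stand 14 mm below the fob's underside. I'll slide it 16 mm back along the ledge so it balances, stopping before the jaws, and regrip about 14 mm higher.

apply_moves --targets "0 -0.4 0 0; 0 -0.5 0 0; 0 -0.4 0 0; 0 -0.2 0 0; 0 0 0 0; 0 0 0 0"

```text
time_s: 19.62
tcp_pos: [0.5423, 0.0928, 0.0411]
tcp_rot: [0.989, -0.145, 0.015, 0.0]
ft_force: [-0.7, -0.9, 2.2]
opening: 0.0332
```

```bash
python3 -c "
from h import *
go(np.array([.5522,.1267,.0555])+.036*np.array([-.2907,-.9568,0]),-.295)"
```

```text
t 19.62 d_tool cm [ 0.01  0.06 -1.44] yaw -0.291 turn 0.004 tilt [ 0.03  -0.005 -1.   ] j [ 0.13  0.68 -0.55  1.96  0.61  0.64 -1.1 ] T [-0.21  0.05  0.01] F [-0.7 -0.9  2.2] op 0.0332
```

apply_moves --targets "0 0 0 0; 0 0 0 0; 0 0 0 0; 0 0 0 0" --grip -0.3 --force 20

```text
time_s: 20.12
tcp_pos: [0.542, 0.0929, 0.0409]
tcp_rot: [0.989, -0.145, 0.015, 0.0]
ft_force: [0.1, 0.4, -0.3]
opening: 0.0557
```

apply_moves --targets "0 0 -0.7 0; 0 0 -0.7 0; 0 0 0 0; 0 0 0 0"

```text
time_s: 20.62
tcp_pos: [0.5418, 0.093, 0.0563]
tcp_rot: [0.989, -0.145, 0.015, -0.0]
ft_force: [0.1, -0.0, 0.4]
opening: 0.0557
```

```bash
python3 -c "
from h import *
go(np.array([.5423,.0928,.0555]),-.295)
a=optics.grab_frame('scene'); cv2.imwrite('pics/g.png',cv2.resize(a[190:270,260:350],None,fx=6,fy=6,interpolation=2))
"
```

```text
t 20.62 d_tool cm [0.05 0.01 0.08] yaw -0.291 turn 0.004 tilt [ 0.03  -0.004 -1.   ] j [ 0.15  0.66 -0.57  1.95  0.58  0.68 -1.08] T [ 0.    0.   -0.02] F [ 0.1 -0.   0.4] op 0.0557
```

View pics/g.png

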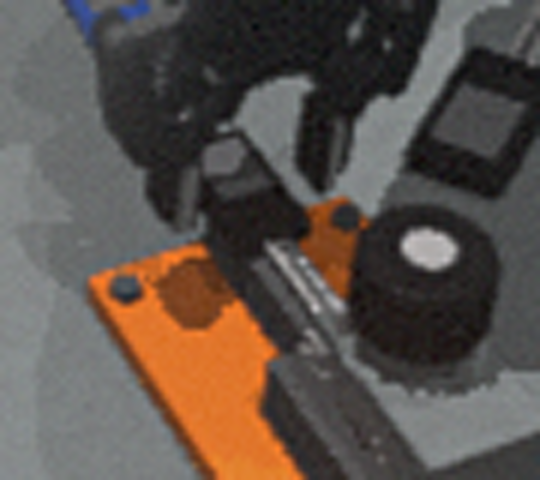

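The key lies level on the ledge, with its fob at crop (250,190) between the raised fingertips. Regripping.

apply_moves --targets "0.05 0 0.12 0; 0 0 0 0; 0 0 0 0; 0 0 0 0; 0 0 0 0; 0 0 0 0; 0 0 0 0; 0 0 0 0" --grip 1 --force 40

```text
time_s: 21.68
tcp_pos: [0.5424, 0.0928, 0.055]
tcp_rot: [0.989, -0.145, 0.015, 0.0]
ft_force: [0.4, -0.9, 2.5]
opening: 0.0328
```

apply_moves --targets "0 0.5 0 0; 0 0.5 0 0; 0 0.5 0 0; 0 0.3 0 0; 0 0 0 0"

```text
time_s: 22.3
tcp_pos: [0.5372, 0.0748, 0.055]
tcp_rot: [0.989, -0.145, 0.015, -0.001]
ft_force: [0.7, 1.1, 1.9]
opening: 0.0329
```

```bash
python3 -c "
from h import *
go(np.array([.5423,.0928,.0555]),-.295)"
```

```text
t 22.3 d_tool cm [-0.02 -1.87 -0.04] yaw -0.291 turn 0.004 tilt [ 0.031 -0.003 -1.   ] j [ 0.18  0.65 -0.57  1.97  0.59  0.66 -1.06] T [0.12 0.1  0.  ] F [0.7 1.1 1.9] op 0.0329
```

apply_moves --targets "0 0 -1 0; 0 0 -2 0; 0 0 -4 0; 0 0 -3 0; 0 0 0 0"

```text
time_s: 22.92
tcp_pos: [0.5327, 0.0747, 0.1588]
tcp_rot: [0.989, -0.144, 0.014, 0.0]
ft_force: [-0.3, 0.5, -0.8]
opening: 0.0325
```

```bash
python3 -c "
from h import *
go(np.array([.557,-.262,.155]),0)"
```

```text
t 22.93 d_tool cm [11.94 31.57  0.61] yaw -0.29 turn -0.29 tilt [ 0.027 -0.005 -1.   ] j [ 0.27  0.52 -0.69  1.87  0.44  0.88 -0.93] T [ 0.03 -0.03  0.02] F [-0.3  0.5 -0.8] op 0.0325
```

apply_moves --targets "1.2 3.2 0 0; 1.5 4 0 0; 1.5 4 0 0; 1.5 4 0 0; 1.5 4 0 0; 1.5 4 0 0; 1.5 4 0 0; 0.7 2 0 0; 0 0 0 -0.1; 0 0 0 -0.1; 0 0 0 -0.09; 0 0 0 0"

```text
time_s: 24.42
tcp_pos: [0.5475, -0.2471, 0.1502]
tcp_rot: [1.0, 0.005, 0.005, 0.001]
ft_force: [0.1, 0.7, -0.3]
opening: 0.033
```

```bash
python3 -c "
from h import *
go(np.array([.557,-.262,.155]),0)
M=R.from_quat(read_state()['tcp_rot']).as_matrix();print(M.round(3))
a=optics.grab_frame('top');b=optics.grab_frame('scene'); cv2.imwrite('pics/h.png',cv2.resize(b[120:260,80:280],None,fx=4,fy=4,interpolation=2))
"
```

```text
t 24.43 d_tool cm [ 0.94  1.5  -0.47] yaw 0.009 turn 0.009 tilt [ 0.01  -0.001 -1.   ] j [ 0.85  0.64 -0.77  1.7   0.52  1.   -0.1 ] T [-0.03  0.01  0.02] F [ 0.1  0.7 -0.3] op 0.033
[[ 1.     0.009  0.01 ]
 [ 0.009 -1.    -0.001]
 [ 0.01   0.001 -1.   ]]
```

View pics/h.png

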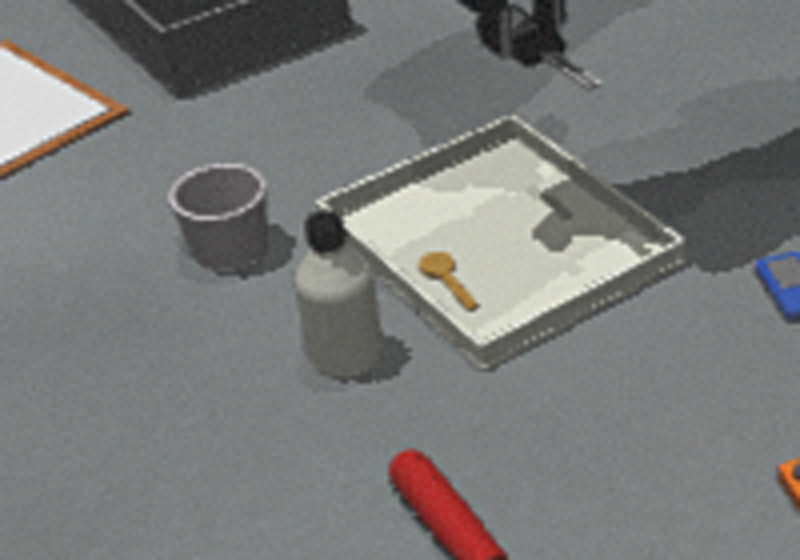

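Run:
```python
from h import *
print([((proj("scene",[.589+a*.085,-.234+b*.1,.022])-[80,120])*4).round().tolist() for a,b in((-1,-1),(-1,1),(1,1),(1,-1))])
```

```text
[[511.0, 107.0], [681.0, 232.0], [475.0, 338.0], [313.0, 192.0]]
```

apply_moves --targets "0.5 0.8 0 0; 0.4 0.7 0 0; 0 0 4 0; 0 0 4 0; 0 0 2 0; 0 0 0 0"

```text
time_s: 25.28
tcp_pos: [0.5608, -0.2662, 0.0484]
tcp_rot: [1.0, 0.001, 0.006, 0.002]
ft_force: [0.1, -0.6, 0.5]
opening: 0.0331
```

```bash
python3 -c "
from h import *
go(np.array([.557,-.262,.0185]),0)"
```

```text
t 25.27 d_tool cm [-0.42 -0.43  2.98] yaw 0.002 turn 0.002 tilt [ 0.013 -0.004 -1.   ] j [ 0.8   0.78 -0.68  1.74  0.64  0.84 -0.17] T [-0.01  0.01 -0.03] F [ 0.1 -0.6  0.5] op 0.0331
```

apply_moves --targets "-0.3 -0.3 1 0; -0.1 -0.1 0.8 0; 0 0 0.5 0; 0 0 0.2 0; 0 0 0 0"

```text
time_s: 25.9
tcp_pos: [0.5587, -0.2629, 0.0245]
tcp_rot: [1.0, 0.0, 0.008, 0.003]
ft_force: [-0.4, 1.0, -0.2]
opening: 0.0328
```

```bash
python3 -c "
from h import *
go(np.array([.557,-.262,.0185]),0)"
```

```text
t 25.9 d_tool cm [-0.18 -0.09  0.59] yaw 0.001 turn 0.001 tilt [ 0.017 -0.006 -1.   ] j [ 0.78  0.8  -0.65  1.77  0.67  0.78 -0.21] T [ 0.05 -0.   -0.01] F [-0.4  1.  -0.2] op 0.0328
```

apply_moves --targets "0 0 0.25 0; 0 0 0.15 0; 0 0 0.1 0; 0 0 0 0"

```text
time_s: 26.4
tcp_pos: [0.5591, -0.2631, 0.0196]
tcp_rot: [1.0, 0.0, 0.009, 0.003]
ft_force: [0.8, 0.3, -0.7]
opening: 0.0332
```

```bash
python3 -c "
from h import *
go(np.array([.557,-.262,.0185]),0)"
```

```text
t 26.4 d_tool cm [-0.22 -0.11  0.11] yaw 0.0 turn 0.0 tilt [ 0.018 -0.007 -1.   ] j [ 0.78  0.81 -0.65  1.78  0.68  0.77 -0.21] T [0.05 0.01 0.05] F [ 0.8  0.3 -0.7] op 0.0332
```

apply_moves --targets "0 0 0.07 0; 0 0 0.06 0"

```text
time_s: 26.65
tcp_pos: [0.5592, -0.2632, 0.0185]
tcp_rot: [1.0, 0.0, 0.009, 0.003]
ft_force: [-1.6, 0.4, 4.2]
opening: 0.0329
```

```bash
python3 -c "
from h import *
go(np.array([.557,-.262,.0185]),0)"
```

```text
t 26.65 d_tool cm [-0.22 -0.12 -0.  ] yaw 0.0 turn 0.0 tilt [ 0.018 -0.007 -1.   ] j [ 0.78  0.81 -0.64  1.78  0.68  0.77 -0.21] T [0.08 0.33 0.03] F [-1.6  0.4  4.2] op 0.0329
```

apply_moves --targets "0 0 0.06 0; 0 0 0.06 0"

```text
time_s: 26.9
tcp_pos: [0.5592, -0.2632, 0.0185]
tcp_rot: [1.0, 0.0, 0.009, 0.004]
ft_force: [-2.3, 0.0, 7.0]
opening: 0.0333
```

```bash
python3 -c "
from h import *
go(np.array([.557,-.262,.0185]),0)"
```

```text
t 26.9 d_tool cm [-0.22 -0.12 -0.01] yaw 0.0 turn 0.0 tilt [ 0.018 -0.008 -1.   ] j [ 0.78  0.81 -0.64  1.78  0.68  0.77 -0.21] T [0.24 0.55 0.01] F [-2.3  0.   7. ] op 0.0333
```

Contact came at the predicted height of z = 0.0185. I'll open only to about 51 mm, to stay clear of the walls and the brass key, then lift.

apply_moves --targets "0 0 0 0; 0 0 0 0; 0 0 0 0; 0 0 0 0; 0 0 0 0" --grip -0.2 --force 20

```text
time_s: 27.52
tcp_pos: [0.5593, -0.2632, 0.0183]
tcp_rot: [1.0, 0.0, 0.009, 0.004]
ft_force: [1.2, -0.3, 0.6]
opening: 0.0511
```

apply_moves --targets "0 0 -0.5 0; 0 0 -1.5 0; 0 0 -4 0; 0 0 -6 0; 0 6 -5 0; 0 6 0 0; 0 6 0 0; 0 0 0 0"

```text
time_s: 28.52
tcp_pos: [0.5584, -0.4328, 0.1935]
tcp_rot: [1.0, 0.003, 0.012, 0.005]
ft_force: [-0.6, 0.7, 0.2]
opening: 0.0513
```

Run:
```python
from h import *
go([.5,0,.2])
ims={}
for c in('scene','top'):
  ims[c]=optics.grab_frame(c)
  for q,z in(('key',.004),('knob_mid',.11),('stop',.09),('collar',.0676),('jaw_top',.0592),('spare_key',.004)): print(c,q,[(np.round(d['pixel'],1),round(d['score'],2),at_z(c,d['pixel'],z).round(4)) for d in optics.pinpoint(c,q)[:4]])
a=cv2.resize(ims['scene'][120:310,100:400],None,fx=1.9,fy=1.9*1);b=cv2.resize(ims['top'][120:330],None,fx=1.1,fy=1.1)
w=max(a.shape[1],b.shape[1]); p=lambda x:np.pad(x,((0,0),(0,w-x.shape[1]),(0,0)))
cv2.imwrite('pics/i.png',np.vstack([p(a),p(b)])[:600]); print(read_state()['time_s'])
```

```text
t 28.52 d_tool cm [ -5.59 -43.3   -1.22] yaw 0.005 turn None tilt [ 0.025 -0.01  -1.   ] j [ 1.01  0.75 -0.77  1.35  0.53  1.22  0.22] T [ 0.05  0.05 -0.03] F [-0.6  0.7  0.2] op 0.0513
scene key [(array([339.9, 215.3]), 0.75, array([0.4121, 0.1109, 0.004 ])), (array([280.4, 192.9]), 0.58, array([ 0.4682, -0.0503,  0.004 ])), (array([205.6, 168.2]), 0.53, array([ 0.559 , -0.2696,  0.004 ]))]
scene knob_mid []
scene stop [(array([321.6, 245.2]), 0.61, array([0.5907, 0.1972, 0.09  ])), (array([205.8, 178.3]), 0.42, array([ 0.6449, -0.1372,  0.09  ]))]
scene collar [(array([207.2, 180.8]), 0.72, array([ 0.6327, -0.1509,  0.0676])), (array([164.2, 211.5]), 0.5, array([ 0.7751, -0.1209,  0.0676]))]
scene jaw_top [(array([325.2, 248.1]), 0.57, array([0.5672, 0.1911, 0.0592]))]
scene spare_key [(array([189.1, 190.7]), 0.61, array([ 0.6518, -0.2148,  0.004 ]))]
top key [(array([199.7, 280.4]), 0.97, array([0.3958, 0.0948, 0.004 ])), (array([264.7, 250.5]), 0.6, array([ 0.4625, -0.0594,  0.004 ])), (array([349. , 209.9]), 0.58, array([ 0.5563, -0.266 ,  0.004 ]))]
top knob_mid [(array([142.5, 199.4]), 0.8, array([0.5789, 0.2015, 0.11  ])), (array([115.9, 190.2]), 0.15, array([0.5991, 0.2573, 0.11  ]))]
top stop [(array([150.2, 196.8]), 0.88, array([0.5861, 0.1907, 0.09  ]))]
top collar []
top jaw_top [(array([148.4, 200.9]), 0.41, array([0.58  , 0.2025, 0.0592]))]
top spare_key [(array([326.9, 174.9]), 0.62, array([ 0.6428, -0.2152,  0.004 ]))]
29.225
```

View pics/i.png

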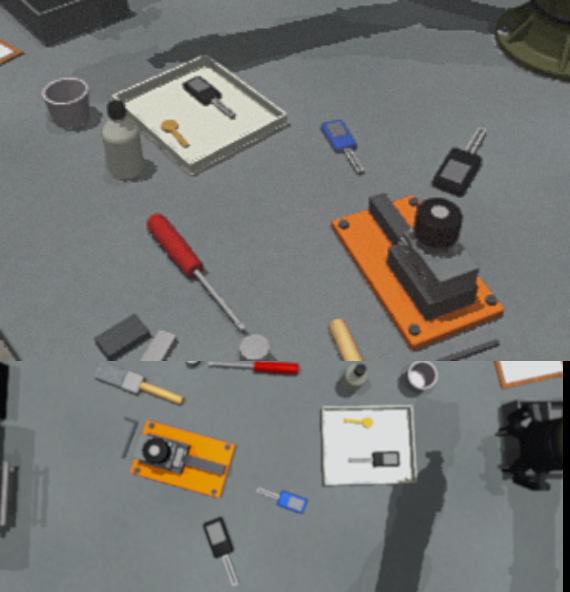

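The key lies flat in the tray at (0.557,-0.266), picture (207,92). The brass key and the other things are where they were, and the arm is clear of everything. Handing in.

```bash
python3 -c "
from workcell import job
print(job.job_done())"
```

```text
the job is handed in; nothing more can be done
None
```

I loosened the clamp, drew the key out and laid it flat in the free half of the tray. I then handed the job in at about 29 s of the 67 s allowed; the hand-in reports no verdict.

- **Knob:** I turned it 2.33 rad clockwise. The moving torque rose from a steady 0.52 N m to 0.75 N m, which puts it about 0.2 rad past first touch, inside the allowed 0.3 rad. I released it there.
- **Key:** It slid out of the clamp with almost no force, which fits a lifted jaw. My first grip was too low for the tray floor, so I slid the key 16 mm back along the ledge without entering the jaws. I regripped it higher and drew it out to 54 mm before lifting.
- **Placing:** The key touched the tray floor at the predicted height, with at most 7 N, and I opened the fingers only part way.
- **Last checks:** The final pictures from both cameras show the key flat in the tray beside the undisturbed brass key. The blue key, the larger black key and the other things look unmoved, and the arm was clear.
- **What did not agree or could not be checked:**
  - The collar was not found in the clamp in any picture (one late report lay in the tray), so the knob's final position rests on torque alone.
  - The two cameras differed by a few millimetres on some positions.

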